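Shut the loaded pod cassette and unclip it from its dock

TASK

The blue coffee-pod cassette has been loaded in its docking station: swing its grey lid fully shut, then pinch the two orange side catches together and, keeping the cassette upright, lift it straight out to at least 10 cm above where it sat. Finish while still holding it there by the pinched catches, motionless and clear of the dock, lid shut; leave the other things on the worktop where they are.

Things in the scene. Friction and masses are not known exactly. Their poses are not given: they have to be found in the camera images.
- dock: white docking station fixed to the worktop, base plate 150 (x) x 116 (y) x 10; origin under its centre, z up. Low socket walls (top 38) round the cassette's foot, about 1.5 clearance. Beside each catch a grey bracket, 46 long (x), |y| 33 to 48, top 55 above the worktop, its lip reaching over the catch's hook: fingertips must stay above 55
- cassette: blue box, 114 (x) x 40 (y) x 86 high (91.5 with the lid shut), about 0.3 kg, two coffee pods wedged in it; origin at the centre of its underside, z up, x along its length away from the robot, yaw up to 0.6 rad; aligned with the dock, seated 10 above the worktop. While the catches are out their hooks lock it down in the dock
- catch_left_pad (a point): centre of the grip face of the orange spring catch on the cassette's +y side. The face is upright, 32 wide (x), 30 to 82 above the cassette's origin (clear of the bracket from 45 up); this point is 68 above the origin, at x = 0, 31 from the mid plane when released. The two faces are 62 apart released, 50 fully pinched
- catch_right_pad (a point): the same on the cassette's -y side
- catch_left (a joint): inward travel of the left catch: 0 released, 0.006 m fully pressed; spring about 3 N rising to 8 N; its hook is free of the bracket from 0.004 up; springs back when let go, so keep both pressed fully (a 30 N grip or more)
- catch_right (a joint): the same for the right catch
- cassette_lid (a joint): angle of the grey lid: 0 shut and flush on the cassette, positive rad open (starts 0.7 to 1.1, about 40 to 63 degrees). Light friction hinge: stays where it is left, under 1 N at the free edge moves it; a hard stop at 0
- lid_hinge (a point): middle of the lid's hinge line, at the cassette's +x end (away from the robot), 57 from its centre and 88.5 above its origin; the line runs along the cassette's y
- lid_edge (a point): middle of the outer (top) face of the lid at its free edge, 117 from the hinge line, toward the cassette's -x; the lid is 40 wide, 5 thick, with a small tab reaching 9 farther. Open, its outer face looks up and away from the robot
- mug: white mug with blue sprigs, 98 high, handle on one side, standing on a round wooden coaster; origin under it; leave it alone
- grey_cup: grey cup, 74 high; origin under it; leave it alone
- red_saucer: red saucer, 116 across, 14 high; origin under it; leave it alone
- teaspoon: steel teaspoon, 139 long; leave it alone
- pod_1: coffee pod, 53 across, 29 high, on the worktop; origin under it; leave it alone
- pod_2: coffee pod, as pod_1; leave it alone
- pod_3: coffee pod, as pod_1; leave it alone

How it is judged:
On the way, in this order (a step that is already met when the one before it is completed fails the run):
1. the lid is shut while the cassette sits in its dock (value of joint cassette_lid below 0.05 rad and z of cassette in the frame of dock below 0.02 m), for 0.2 s.
2. both catches are pinched and the cassette is lifted free of the dock (z of cassette in the frame of dock above 0.09 m and value of joint each of catch_left, catch_right above 0.003 m and contact force between the fingers and cassette above 2 N and contact force between cassette and dock below 0.05 N), for 0.2 s.
At the end, for the whole second after the job is handed in: The cassette hangs still in the gripper at least 80 mm higher than it sat (origin over 90 mm above the dock's underside), both catches pressed over 3 mm, no contact with the dock, within 0.25 rad of upright, lid within 0.08 rad of shut (all of step 2 and value of joint cassette_lid below 0.08 rad and angle between cassette's own z axis and vertical below 0.25 rad and linear speed of cassette below 0.03 m/s); the arm keeps its last pose, push and grip.
It fails at once if the cassette comes out of the dock while its lid is open (z of cassette in the frame of dock above 0.03 m and value of joint cassette_lid above 0.15 rad).
It fails at once if the cassette tips more than 0.5 rad (angle between cassette's own z axis and vertical above 0.5 rad).
It fails at once if a bystander (mug, cup, saucer, teaspoon or loose pod) is moved by more than 30 mm (distance of any of mug, grey_cup, red_saucer, teaspoon, pod_1, pod_2, pod_3 from where it was at the start of the episode above 0.03 m).
It also fails if it takes over 45 s, if anything falls off the work surface, if the arm or the gripper's body presses on something with over 40 N, if the wrist force passes 120 N, or if a joint passes its speed limit or range.

ROBOT

A 6-joint arm with a two-finger parallel gripper is mounted at the origin on a cart in front of the work surface, level with it; the furniture and walls round the work are solid. World frame = base frame: x ahead of the robot, y to its left, z up, the work surface at z = 0. Lengths are in m, angles in rad, forces in N, time in s.
With the tool pointing down it reaches from about 0.35 to 0.725 m from the base axis. Payload 4.3 kg.
Tool frame: the origin (TCP) lies on the mounting face of the last link; the fingertips stand 173 mm ahead of it and the grasp point (between the pads) lies 155 mm ahead of it; z points along the fingers, y is the line along which they close (so a half turn about z gives the same grasp; the last joint's range is limited). The gripper opens to 85 mm and grips with 20 to 120 N. Pads are 22 mm wide; open, the fingers measure 114 mm over their backs; the gripper's body (76 mm by 85 mm) begins 54 mm behind the grasp point. The pads swing forward as they close: fully open they stand 13 mm farther back than shut.
Start: joints at [-1.411, 0.377, 0.081, 1.274, 0, 1.46], TCP at [0.153, -0.554, 0.405] pointing down, gripper open.
Joint ranges: [-2.72, 2.72], [-0.84, 1.66], [-1.02, 1.22], [-1.77, 2.12], [-1.37, 1.28], [-3.14, 3.14]. Speed limits (rad/s): [2.57, 2.57, 3.14, 3.14, 3.14, 3.14].

INTERFACE

Orientations are given as a rotation vector (axis times angle).
In Python, from workcell import manip, cams, sign_off gives the robot as it stands. The module is installed in compiled form; this text tells all that it offers.
- The arm moves only by the tool drive_tool, never from a script. Its argument "commands" is a list of rows, each an object with "offset": the shift along the tool's x, y, z in units of 0.5 m (1.0 is 0.5 m), a list of three; "yaw": the turn about the tool's z in units of 360 degrees (1.0 is 360 degrees); "hand": the opening, from -1 (shut) to 1 (fully open). In form: [{"offset": [dx, dy, dz], "yaw": yaw, "hand": hand}, ...]. A call has exactly 10 rows; each row is the pose to reach, as a shift and turn from the pose commanded when the call began, along the tool's axes at that moment, turning the shorter way round; what a row does not reach only later rows make up. A row lasts 1/8 s, in which the tool goes at most 62.5 mm and 10.7 degrees, less where a joint would pass 70% of its speed; a pose out of reach is approached as far as the arm can. A call with a number of a shift or a turn outside -1 to 1 is refused whole. A call with a gripper value outside its range is refused whole. The fingers move at their own pace and stop on an object; the grip force is fixed at half the most. Time passes only in rows, so rows that repeat a pose let the fingers close, or fill a call up. It gives the time, the measured TCP pose, the force, the opening and the grip force at its end, in the units of the state.
- manip.get_obs(): the state, without advancing time (a new reading comes with each control period).
- cams.capture(name): name is "scene" or "top"; returns the picture (480x640x3 uint8, red, green, blue); there is no depth.
- cams.camera_model(name): a dict with "K" (3x3 intrinsics, pixels), "extrinsics" (4x4, takes a point from camera to world coordinates). Camera axes: x right, y down, z forward; pixel columns grow to the right and rows downward; lengths in m; the calibration is good to about 2 mm. A picture is of the moment at which its call begins. camera_model takes no time and is no camera call.
- sign_off(): hands the job in; it is judged then, once.
The state is a dict: "t": time; "qpos": joint angles; "qvel": joint speeds; "joint_torque": joint torques, N m; "eef_pos": TCP position; "tool_rot": TCP orientation; "wrist_force": force on the tool from outside, world axes, zero at the start; "wrist_torque": the same for the moment, N m; "width": finger opening in m; "grasp_force": force on a finger pad.
Only numpy, scipy, OpenCV 4.12 (cv2) and the standard library are available. Lean on these libraries where they do the work, as an engineer would, in place of code of your own. Each camera call takes 0.05 s, during which the arm holds its last target. There are 200 camera calls.

## Working session

There is one attempt and no reset: what is moved stays moved. The work goes in short steps, Python scripts to look and compute and a tool call to move; the robot and the scene stay as the last step left them, time stands still between calls to the robot, and variables do not carry over. Pictures are saved under pics/ and viewed, at most 10 in all, crops included, and the job is handed in when it is done.

Besides the shell and the picture viewer there is one more tool, called as name(argument=value, ...) on one line, values as JSON. drive_tool: Moves the arm, as the interface text tells. Shifts and turns lie within -1 to 1; 1 stands for 0.5 m of shift or 360 degrees of turn. Its arguments: {"type":"object","properties":{"commands":{"type":"array"}},"required":["commands"]}

```bash
mkdir -p pics
python3 - <<'E'
from workcell import manip,cams
import cv2,numpy as np
o=manip.get_obs(); print(o['t'],o['eef_pos'],o['tool_rot'],o['width'])
for n in('scene','top'):
    im=cams.capture(n); cv2.imwrite(f'pics/{n}0.png',im[:,:,::-1]); m=cams.camera_model(n); print(n,np.round(m['K'],1).tolist(),np.round(m['extrinsics'],4).tolist())
E
```

```text
0.0 [ 0.1532047  -0.55388982  0.40375253] [-3.11100231e+00 -4.22209633e-01  8.26854470e-05] 0.08586790098438565
scene [[574.2, 0.0, 321.3], [0.0, 574.2, 244.2], [0.0, 0.0, 1.0]] [[-0.5536, -0.6576, 0.5109, -0.1474], [-0.8326, 0.4266, -0.3532, 0.5544], [0.0143, -0.6209, -0.7838, 1.1605], [0.0, 0.0, 0.0, 1.0]]
top [[603.5, 0.0, 320.2], [0.0, 603.5, 237.7], [0.0, 0.0, 1.0]] [[-0.0262, -0.9907, 0.1333, 0.3672], [-0.9996, 0.0278, 0.0099, 0.0677], [-0.0135, -0.133, -0.991, 1.5555], [0.0, 0.0, 0.0, 1.0]]
```

View pics/scene0.png

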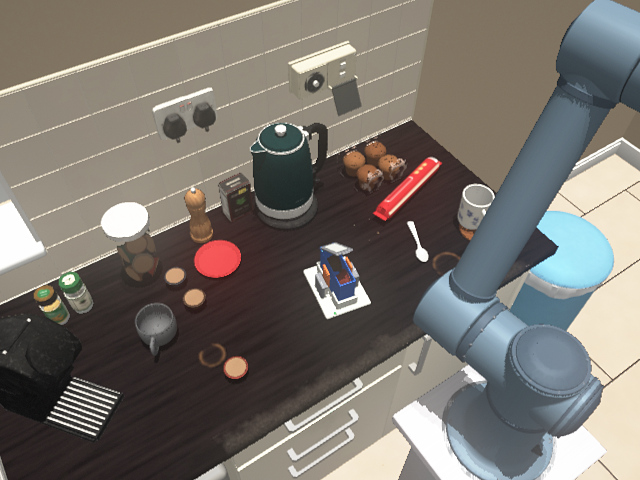

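View pics/top0.png

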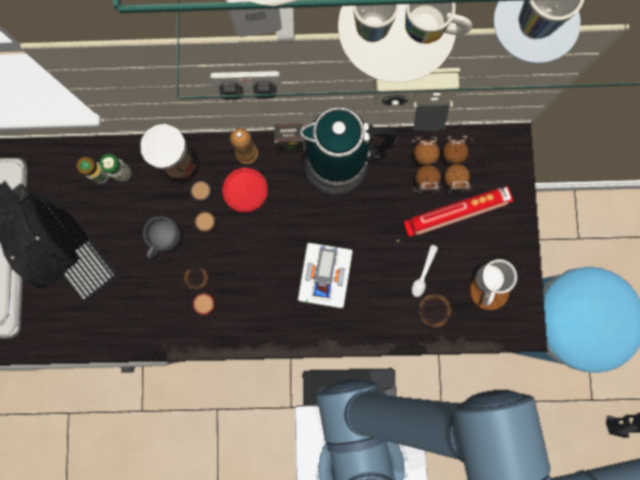

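The scene view shows the dock at about (337,285) with the lid open at (337,250). In the top view the dock plate is at about (325,275), the spoon at (425,270) and the kettle at (337,150). Next I measure the plate and enlarge both crops.

```bash
cat > h.py <<'E'
import numpy as np,cv2
from workcell import manip,cams
def ray(n,uv):
    m=cams.camera_model(n);E=np.array(m['extrinsics']);d=np.linalg.inv(m['K'])@[uv[0],uv[1],1.]
    return E[:3,3],E[:3,:3]@d
def onz(n,uv,z):
    c,d=ray(n,uv);return c+d*(z-c[2])/d[2]
def tri(a,b):
    (c1,d1),(c2,d2)=ray('scene',a),ray('top',b);s=np.linalg.lstsq(np.c_[d1,-d2],c2-c1,rcond=None)[0]
    p,q=c1+s[0]*d1,c2+s[1]*d2;return (p+q)/2,np.linalg.norm(p-q)
def proj(n,p):
    m=cams.camera_model(n);E=np.linalg.inv(m['extrinsics']);q=np.array(m['K'])@(E[:3,:3]@p+E[:3,3]);return q[:2]/q[2]
E
python3 - <<'E'
from h import *
B={}
for n,(x,y,w,h) in dict(top=(290,235,70,80),scene=(295,230,85,95)).items():
    im=cv2.imread(f'pics/{n}0.png'); c=im[y:y+h,x:x+w]
    m=(c.min(2)>170).astype(np.uint8)
    m=cv2.morphologyEx(m,cv2.MORPH_OPEN,np.ones((2,2)))
    cs=max(cv2.findContours(m,0,1)[0],key=cv2.contourArea)+np.array([x,y])
    if n=='top':
        P=np.array([onz(n,p[0],.01)[:2] for p in cs],np.float32); r=cv2.minAreaRect(P); print(n,r, cv2.boxPoints(r).tolist())
    hsv=cv2.cvtColor(c,cv2.COLOR_BGR2HSV)
    o=cv2.inRange(hsv,(3,110,110),(22,255,255)); k,_,st,ce=cv2.connectedComponentsWithStats(o)
    for i in range(1,k):
        if st[i,4]>=4: print(n,'orange',st[i],ce[i]+[x,y])
    B[n]=cv2.resize(c,(400,int(400*h/w)) ,interpolation=cv2.INTER_CUBIC)
H=max(b.shape[0] for b in B.values())
cv2.imwrite('pics/crop.png',np.hstack([cv2.copyMakeBorder(b,0,H-b.shape[0],0,0,0) for b in B.values()]))
E
```

```text
top ((0.4767933189868927, 0.07121444493532181), (0.11551085859537125, 0.14908701181411743), 79.07057189941406) [[0.3926514983177185, 0.02864004671573639], [0.5390342473983765, 0.0003731846809387207], [0.5609351396560669, 0.11378884315490723], [0.41455239057540894, 0.1420557051897049]]
top orange [22 31  4 12 27] [313.         271.44444444]
top orange [45 35  4 11 27] [336.51851852 275.14814815]
scene orange [51 26  6 16 44] [348.65909091 263.11363636]
scene orange [ 28  34   7  23 100] [325.87 274.19]
scene orange [44 45 10  9 49] [344.26530612 279.48979592]
```

View pics/crop.png

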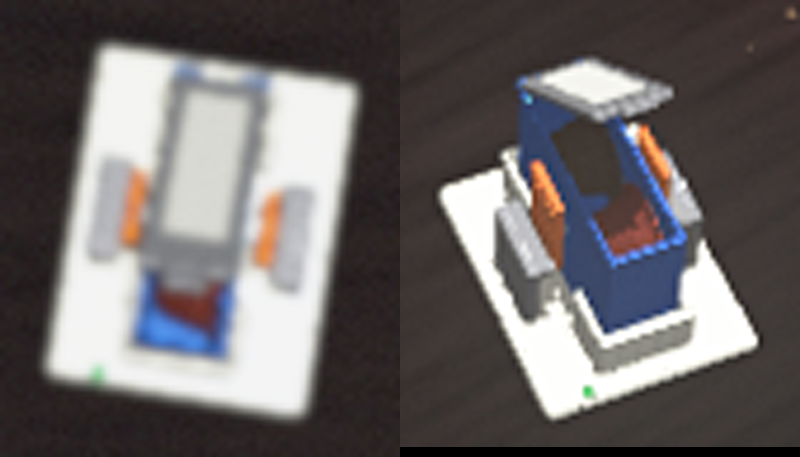

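The plate measures 149 x 115.5 (150 x 116 given), so the dock fit is sound: centre (0.477, 0.071), yaw about -0.19. In the crop the lid's free edge is at top px (323,285) and scene px (346,252). Because of the j6 limit I grip with tool x facing the robot, and I raise the arm before the transit.

drive_tool(commands=[{"offset":[0,0,-0.1],"yaw":0,"hand":-1},{"offset":[0.1,-0.1,-0.1],"yaw":-0.02,"hand":-1},{"offset":[0.18,-0.18,-0.1],"yaw":-0.05,"hand":-1},{"offset":[0.26,-0.27,-0.1],"yaw":-0.08,"hand":-1},{"offset":[0.34,-0.35,-0.1],"yaw":-0.11,"hand":-1},{"offset":[0.42,-0.43,-0.1],"yaw":-0.14,"hand":-1},{"offset":[0.5,-0.52,-0.1],"yaw":-0.17,"hand":-1},{"offset":[0.58,-0.6,-0.1],"yaw":-0.19,"hand":-1},{"offset":[0.6,-0.63,-0.1],"yaw":-0.2,"hand":-1},{"offset":[0.6,-0.63,-0.1],"yaw":-0.2,"hand":-1}])

```text
t: 1.35
eef_pos: [0.3586, -0.1695, 0.4544]
tool_rot: [-2.267, -2.174, 0.001]
wrist_force: [-0.0, -0.9, -0.2]
width: -0.0
grasp_force: 0.0
```

```bash
cat >> h.py <<'E'
from scipy.spatial.transform import Rotation as R
C=np.array([.4768,.0712]);Y=-.191
ex=np.array([np.cos(Y),np.sin(Y)]);ey=np.array([-ex[1],ex[0]])
def W(x,y,z): return np.r_[C+x*ex+y*ey,z]
def plan(x,y,z):
    o=manip.get_obs();r=R.from_rotvec(o['tool_rot']);d=r.inv().apply(W(x,y,z)-o['eef_pos'])/.5
    T=np.c_[-np.r_[ex,0],np.r_[ey,0],[0,0,-1]]
    print('t',o['t'],'eef',o['eef_pos'].round(4),'offset',d.round(4),'turn',((r.inv()*R.from_matrix(T)).as_rotvec()/2/np.pi).round(4),'q',np.round(o['qpos'],2),'F',np.round(o['wrist_force'],1),'w',o['width'],o['grasp_force'])
E
python3 - <<'E'
from h import *
p,e=tri((346,252),(323.2,283));l=np.r_[(p[:2]-C)@ex,(p[:2]-C)@ey,p[2]];print('lid edge local',l.round(4),e,np.arctan2(l[2]-.0985,.057-l[0]))
for n in('top','scene'): print(n,[proj(n,W(0,s*.031,.092)).round(1).tolist() for s in(1,-1)])
plan(.010,0,.45)
E
```

```text
lid edge local [-0.0291  0.0005  0.1743] 0.00046415636220672205 0.7216706731514423
top [[313.1, 271.2], [338.3, 275.3]]
scene [[326.9, 268.5], [351.4, 260.4]]
t 1.35 eef [ 0.3586 -0.1695  0.4544] offset [0.4878 0.2359 0.0088] turn [-1.000e-04 -1.000e-04 -2.262e-01] q [-0.6   0.   -0.25  1.31 -0.    1.01] F [-0.  -0.9 -0.2] w -3.789196034214002e-05 0.0
```

drive_tool(commands=[{"offset":[0.1,0.05,0.01],"yaw":-0.03,"hand":-1},{"offset":[0.2,0.1,0.01],"yaw":-0.06,"hand":-1},{"offset":[0.3,0.145,0.01],"yaw":-0.09,"hand":-1},{"offset":[0.4,0.19,0.01],"yaw":-0.12,"hand":-1},{"offset":[0.488,0.236,0.01],"yaw":-0.15,"hand":-1},{"offset":[0.488,0.236,0.01],"yaw":-0.18,"hand":-1},{"offset":[0.488,0.236,0.01],"yaw":-0.21,"hand":-1},{"offset":[0.488,0.236,0.01],"yaw":-0.226,"hand":-1},{"offset":[0.488,0.236,0.01],"yaw":-0.226,"hand":-1},{"offset":[0.488,0.236,0.01],"yaw":-0.226,"hand":-1}])

```text
t: 2.6
eef_pos: [0.4873, 0.0671, 0.4495]
tool_rot: [-0.311, -3.126, 0.0]
wrist_force: [-0.8, 0.2, -0.9]
width: 0.0003
grasp_force: 0.0
```

Run:
```python
from h import *
plan(.010,0,.1015+.173)
```

```text
t 2.6 eef [0.4873 0.0671 0.4495] offset [0.0021 0.0041 0.35  ] turn [-0.0001 -0.     -0.0012] q [ 0.01  0.2  -0.05  1.33 -0.    0.21] F [-0.8  0.2 -0.9] w 0.0002562602417287192 0.0
```

drive_tool(commands=[{"offset":[0,0.004,0.08],"yaw":0,"hand":-1},{"offset":[0,0.004,0.16],"yaw":0,"hand":-1},{"offset":[0,0.004,0.22],"yaw":0,"hand":-1},{"offset":[0,0.004,0.25],"yaw":0,"hand":-1},{"offset":[0,0.004,0.27],"yaw":0,"hand":-1},{"offset":[0,0.004,0.29],"yaw":0,"hand":-1},{"offset":[0,0.004,0.305],"yaw":0,"hand":-1},{"offset":[0,0.004,0.32],"yaw":0,"hand":-1},{"offset":[0,0.004,0.33],"yaw":0,"hand":-1},{"offset":[0,0.004,0.34],"yaw":0,"hand":-1}])

```text
t: 3.85
eef_pos: [0.4876, 0.0698, 0.2794]
tool_rot: [0.306, 3.127, -0.0]
wrist_force: [-0.5, -0.4, 0.6]
width: 0.0001
grasp_force: 0.3
```

Run:
```python
from h import *
plan(.010,0,.1015+.173)
im=cams.capture('scene');cv2.imwrite('pics/s1.png',cv2.resize(im[200:330,280:400,::-1],None,fx=4,fy=4,interpolation=cv2.INTER_CUBIC))
```

```text
t 3.85 eef [0.4876 0.0698 0.2794] offset [ 0.0017 -0.0014  0.0099] turn [-0.      0.     -0.0007] q [ 0.01  0.29 -0.38  0.9  -0.    0.21] F [-0.5 -0.4  0.6] w 7.564725035784428e-05 0.28834944299887866
```

View pics/s1.png

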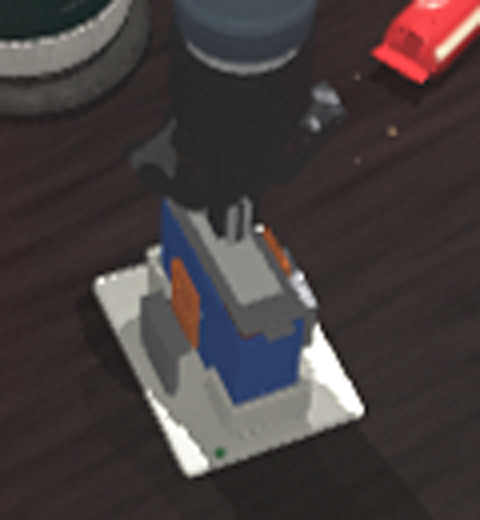

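The lid is almost shut, with the fingertips resting on it near crop px (238,230). I press a little further, checking the force.

drive_tool(commands=[{"offset":[0,0,0.002],"yaw":0,"hand":-1},{"offset":[0,0,0.004],"yaw":0,"hand":-1},{"offset":[0,0,0.006],"yaw":0,"hand":-1},{"offset":[0,0,0.008],"yaw":0,"hand":-1},{"offset":[0,0,0.009],"yaw":0,"hand":-1},{"offset":[0,0,0.01],"yaw":0,"hand":-1},{"offset":[0,0,0.01],"yaw":0,"hand":-1},{"offset":[0,0,0.01],"yaw":0,"hand":-1},{"offset":[0,0,0.01],"yaw":0,"hand":-1},{"offset":[0,0,0.01],"yaw":0,"hand":-1}])

```text
t: 5.15
eef_pos: [0.4875, 0.0698, 0.2749]
tool_rot: [0.306, 3.126, -0.0]
wrist_force: [-2.3, -0.5, 5.2]
width: -0.0002
grasp_force: 2.6
```

drive_tool(commands=[{"offset":[0,0,0.001],"yaw":0,"hand":-1},{"offset":[0,0,0.002],"yaw":0,"hand":-1},{"offset":[0,0,0.003],"yaw":0,"hand":-1},{"offset":[0,0,0.003],"yaw":0,"hand":-1},{"offset":[0,0,0.003],"yaw":0,"hand":-1},{"offset":[0,0,0.003],"yaw":0,"hand":-1},{"offset":[0,0,0.003],"yaw":0,"hand":-1},{"offset":[0,0,0.003],"yaw":0,"hand":-1},{"offset":[0,0,0.003],"yaw":0,"hand":-1},{"offset":[0,0,0.003],"yaw":0,"hand":-1}])

```text
t: 6.4
eef_pos: [0.4875, 0.0699, 0.2747]
tool_rot: [0.306, 3.126, -0.0]
wrist_force: [-6.4, -0.0, 15.5]
width: 0.0
grasp_force: 7.8
```

The force climbs to 15 N with no further travel and the tips are at 101.7 mm, so the lid is shut. Now I raise, open and look.

drive_tool(commands=[{"offset":[0,0,-0.03],"yaw":0,"hand":-1},{"offset":[0,0,-0.08],"yaw":0,"hand":-1},{"offset":[0.02,0,-0.14],"yaw":0,"hand":1},{"offset":[0.02,0,-0.14],"yaw":0,"hand":1},{"offset":[0.02,0,-0.14],"yaw":0,"hand":1},{"offset":[0.02,0,-0.14],"yaw":0,"hand":1},{"offset":[0.02,0,-0.14],"yaw":0,"hand":1},{"offset":[0.02,0,-0.14],"yaw":0,"hand":1},{"offset":[0.02,0,-0.14],"yaw":0,"hand":1},{"offset":[0.02,0,-0.14],"yaw":0,"hand":1}])

```text
t: 7.65
eef_pos: [0.4778, 0.0718, 0.3431]
tool_rot: [0.306, 3.127, -0.0]
wrist_force: [0.1, -0.1, -0.2]
width: 0.0854
grasp_force: 0.0
```

Run:
```python
from h import *
plan(0,0,.080+.155)
im=cams.capture('scene');cv2.imwrite('pics/s2.png',cv2.resize(im[200:330,280:400,::-1],None,fx=4,fy=4,interpolation=cv2.INTER_CUBIC))
```

```text
t 7.65 eef [0.4778 0.0718 0.3431] offset [ 0.0017 -0.0015  0.2163] turn [-0.      0.     -0.0007] q [ 0.02  0.22 -0.3   1.05 -0.    0.21] F [ 0.1 -0.1 -0.2] w 0.08535910302214765 0.0
```

View pics/s2.png

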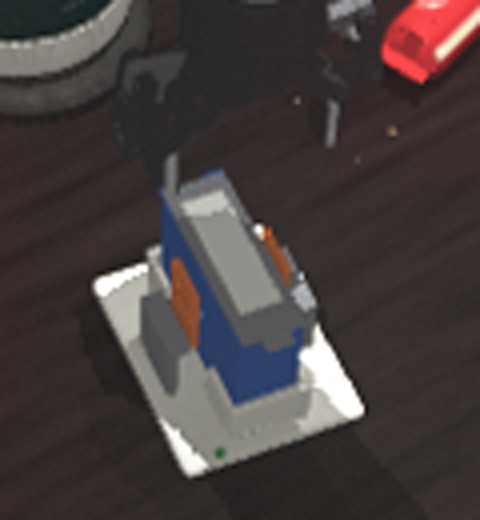

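The lid is shut flush, and the open fingers straddle the cassette line. I lower to the catches.

drive_tool(commands=[{"offset":[0.002,-0.001,0.03],"yaw":0,"hand":1},{"offset":[0.002,-0.001,0.06],"yaw":0,"hand":1},{"offset":[0.002,-0.001,0.09],"yaw":0,"hand":1},{"offset":[0.002,-0.001,0.12],"yaw":0,"hand":1},{"offset":[0.002,-0.001,0.15],"yaw":0,"hand":1},{"offset":[0.002,-0.001,0.18],"yaw":0,"hand":1},{"offset":[0.002,-0.001,0.2],"yaw":0,"hand":1},{"offset":[0.002,-0.001,0.215],"yaw":0,"hand":1},{"offset":[0.002,-0.001,0.225],"yaw":0,"hand":1},{"offset":[0.002,-0.001,0.225],"yaw":0,"hand":1}])

```text
t: 8.95
eef_pos: [0.4766, 0.0715, 0.2306]
tool_rot: [-0.306, -3.126, 0.0]
wrist_force: [-0.5, -0.2, 0.6]
width: 0.0853
grasp_force: 0.0
```

Run:
```python
from h import *
plan(0,0,.230)
im=cams.capture('scene');cv2.imwrite('pics/s3.png',cv2.resize(im[200:330,280:400,::-1],None,fx=4,fy=4,interpolation=cv2.INTER_CUBIC))
```

```text
t 8.95 eef [0.4766 0.0715 0.2306] offset [-0.0004 -0.0005  0.0011] turn [-0.     -0.     -0.0007] q [ 0.02  0.33 -0.48  0.77 -0.    0.21] F [-0.5 -0.2  0.6] w 0.08528816154853927 0.0
```

View pics/s3.png

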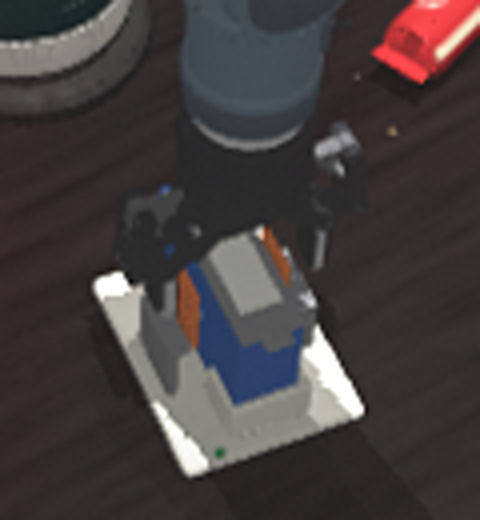

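The fingers stand on either side of the orange catches, at about (165,290) and (318,250), clear of the brackets. I close.

drive_tool(commands=[{"offset":[0,0,0],"yaw":0,"hand":-1},{"offset":[0,0,0],"yaw":0,"hand":-1},{"offset":[0,0,0],"yaw":0,"hand":-1},{"offset":[0,0,0],"yaw":0,"hand":-1},{"offset":[0,0,0],"yaw":0,"hand":-1},{"offset":[0,0,0],"yaw":0,"hand":-1},{"offset":[0,0,0],"yaw":0,"hand":-1},{"offset":[0,0,0],"yaw":0,"hand":-1},{"offset":[0,0,0],"yaw":0,"hand":-1},{"offset":[0,0,0],"yaw":0,"hand":-1}])

```text
t: 10.25
eef_pos: [0.4777, 0.0736, 0.2341]
tool_rot: [0.302, 3.123, 0.013]
wrist_force: [-5.3, 11.1, 23.1]
width: 0.0433
grasp_force: 58.4
```

The width is 43 mm, under the expected 50, with 23 N upward. Something's off, so I look.

Run:
```python
from h import *
plan(0,0,.230)
B=[]
for n,(x,y,w,h) in dict(scene=(290,215,90,95),top=(285,235,80,80)).items():
    im=cams.capture(n)[:,:,::-1];B.append(cv2.resize(im[y:y+h,x:x+w],(400,430),interpolation=cv2.INTER_CUBIC))
cv2.imwrite('pics/s4.png',np.hstack(B))
```

```text
t 10.25 eef [0.4777 0.0736 0.2341] offset [ 0.001  -0.0051  0.0081] turn [ 0.0014  0.0005 -0.0003] q [ 0.02  0.32 -0.47  0.77  0.01  0.21] F [-5.3 11.1 23.1] w 0.04329182802595543 58.421688079833984
```

View pics/s4.png

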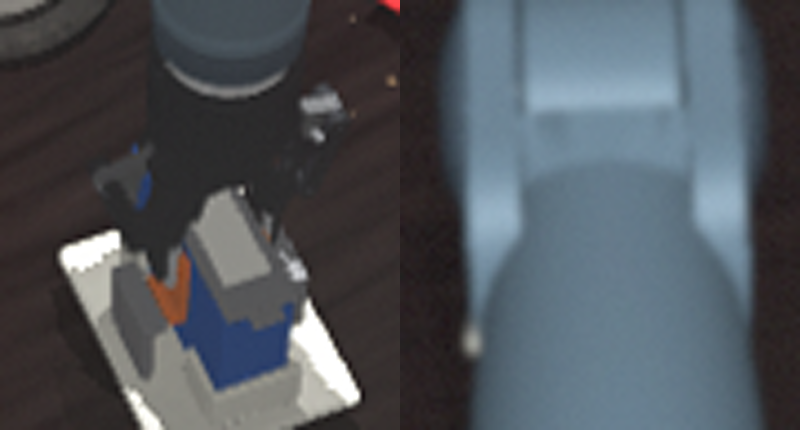

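The left fingertip is on its orange catch at about (175,275) and the lid is shut. The right catch is hidden. As the pads swung forward they dragged downward on the catches, which explains the upward push. I try a gentle 12 mm lift and watch the force.

drive_tool(commands=[{"offset":[0,0,-0.004],"yaw":0,"hand":-1},{"offset":[0,0,-0.007],"yaw":0,"hand":-1},{"offset":[0,0,-0.01],"yaw":0,"hand":-1},{"offset":[0,0,-0.013],"yaw":0,"hand":-1},{"offset":[0,0,-0.016],"yaw":0,"hand":-1},{"offset":[0,0,-0.018],"yaw":0,"hand":-1},{"offset":[0,0,-0.02],"yaw":0,"hand":-1},{"offset":[0,0,-0.022],"yaw":0,"hand":-1},{"offset":[0,0,-0.024],"yaw":0,"hand":-1},{"offset":[0,0,-0.024],"yaw":0,"hand":-1}])

```text
t: 11.6
eef_pos: [0.4766, 0.073, 0.2419]
tool_rot: [-0.303, -3.126, -0.01]
wrist_force: [2.9, 7.5, -7.8]
width: 0.0417
grasp_force: 62.0
```

Run:
```python
from h import *
plan(0,0,.230)
B=[]
for n,(x,y,w,h) in dict(scene=(300,230,80,85)).items():
    im=cams.capture(n)[:,:,::-1];B.append(cv2.resize(im[y:y+h,x:x+w],(560,595),interpolation=cv2.INTER_CUBIC))
cv2.imwrite('pics/s5.png',np.hstack(B))
```

```text
t 11.6 eef [0.4766 0.073  0.2419] offset [-0.001  -0.0036  0.0238] turn [ 0.001  -0.0002 -0.0004] q [ 0.02  0.31 -0.46  0.8   0.01  0.21] F [ 2.9  7.5 -7.8] w 0.04173619214793862 61.99420209566597
```

View pics/s5.png

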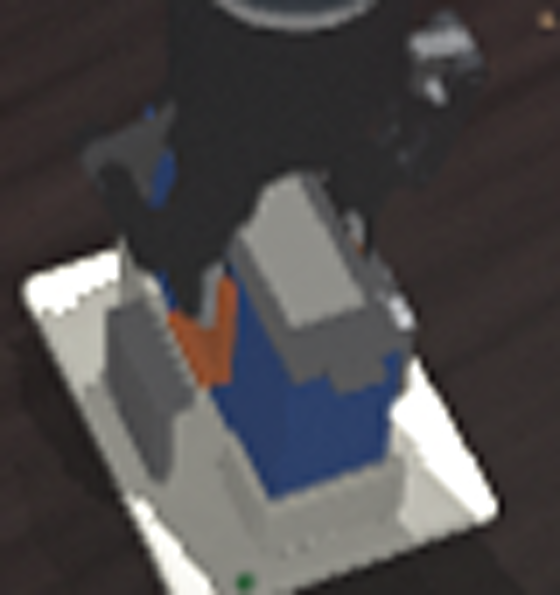

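The tab's lower edge is now at about scene px (351,286), up from (352,287.5), so the cassette seems to be rising. I lift farther and track the blue area numerically.

drive_tool(commands=[{"offset":[0,0,-0.004],"yaw":0,"hand":-1},{"offset":[0,0,-0.008],"yaw":0,"hand":-1},{"offset":[0,0,-0.012],"yaw":0,"hand":-1},{"offset":[0,0,-0.016],"yaw":0,"hand":-1},{"offset":[0,0,-0.02],"yaw":0,"hand":-1},{"offset":[0,0,-0.024],"yaw":0,"hand":-1},{"offset":[0,0,-0.028],"yaw":0,"hand":-1},{"offset":[0,0,-0.032],"yaw":0,"hand":-1},{"offset":[0,0,-0.036],"yaw":0,"hand":-1},{"offset":[0,0,-0.036],"yaw":0,"hand":-1}])

```text
t: 12.9
eef_pos: [0.4767, 0.0728, 0.2601]
tool_rot: [-0.304, -3.126, -0.009]
wrist_force: [2.3, 6.5, -5.9]
width: 0.0415
grasp_force: 62.9
```

Run:
```python
from h import *
plan(0,0,.230)
im=cams.capture('scene')[:,:,::-1];c=cv2.resize(im[230:315,300:380],(560,595),interpolation=cv2.INTER_CUBIC);cv2.imwrite('pics/s6.png',c)
for f in('s5','s6'):
    h=cv2.cvtColor(cv2.imread(f'pics/{f}.png'),cv2.COLOR_BGR2HSV);m=cv2.inRange(h,(105,120,60),(125,255,255));m[:250]=0
    ys,xs=np.nonzero(m);print(f,len(ys)/49,ys.min()/7,ys.max()/7,xs.min()/7,xs.max()/7)
for z in(.0,.008,.02,.026): print(z,[proj('scene',W(x,0,.0985+z)).round(1).tolist() for x in(-.069,)])
```

```text
t 12.9 eef [0.4767 0.0728 0.2601] offset [-0.001  -0.0034  0.0603] turn [ 0.0009 -0.0002 -0.0004] q [ 0.02  0.29 -0.44  0.84  0.01  0.21] F [ 2.3  6.5 -5.9] w 0.04152482726487275 62.88529910962097
s5 340.9183673469388 38.285714285714285 70.57142857142857 22.571428571428573 56.857142857142854
s6 418.7959183673469 35.714285714285715 69.42857142857143 22.571428571428573 57.285714285714285
0.0 [[351.8, 285.7]]
0.008 [[352.0, 283.7]]
0.02 [[352.3, 280.6]]
0.026 [[352.5, 279.1]]
```

View pics/s6.png

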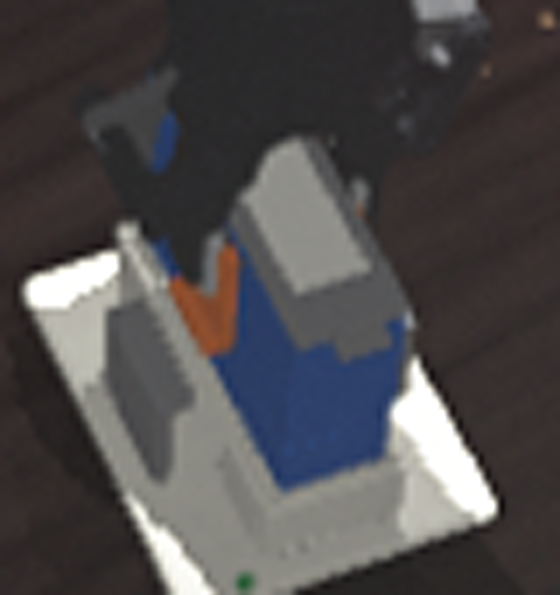

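The tab rose another 33 crop px (about 18 mm), in step with the tool. The cassette is free, upright and shut, so I continue to about 115 mm of lift.

drive_tool(commands=[{"offset":[0,0,-0.01],"yaw":0,"hand":-1},{"offset":[0,0,-0.03],"yaw":0,"hand":-1},{"offset":[0,0,-0.05],"yaw":0,"hand":-1},{"offset":[0,0,-0.075],"yaw":0,"hand":-1},{"offset":[0,0,-0.1],"yaw":0,"hand":-1},{"offset":[0,0,-0.125],"yaw":0,"hand":-1},{"offset":[0,0,-0.15],"yaw":0,"hand":-1},{"offset":[0,0,-0.17],"yaw":0,"hand":-1},{"offset":[0,0,-0.185],"yaw":0,"hand":-1},{"offset":[0,0,-0.19],"yaw":0,"hand":-1}])

```text
t: 14.2
eef_pos: [0.4768, 0.0715, 0.3561]
tool_rot: [0.306, 3.126, -0.0]
wrist_force: [0.0, 0.2, -3.4]
width: 0.0415
grasp_force: 63.5
```

drive_tool(commands=[{"offset":[0,0,0],"yaw":0,"hand":-1},{"offset":[0,0,0],"yaw":0,"hand":-1},{"offset":[0,0,0],"yaw":0,"hand":-1},{"offset":[0,0,0],"yaw":0,"hand":-1},{"offset":[0,0,0],"yaw":0,"hand":-1},{"offset":[0,0,0],"yaw":0,"hand":-1},{"offset":[0,0,0],"yaw":0,"hand":-1},{"offset":[0,0,0],"yaw":0,"hand":-1},{"offset":[0,0,0],"yaw":0,"hand":-1},{"offset":[0,0,0],"yaw":0,"hand":-1}])

```text
t: 15.45
eef_pos: [0.4767, 0.0715, 0.3557]
tool_rot: [0.306, 3.127, -0.0]
wrist_force: [-0.3, -0.2, -2.7]
width: 0.0415
grasp_force: 63.5
```

Run:
```python
from h import *
plan(0,0,.230)
im=cams.capture('scene')[:,:,::-1];cv2.imwrite('pics/s7.png',cv2.resize(im[190:320,280:400],None,fx=4.5,fy=4.5,interpolation=cv2.INTER_CUBIC))
```

```text
t 15.45 eef [0.4767 0.0715 0.3557] offset [-0.0004 -0.0005  0.2514] turn [-0.      0.     -0.0007] q [ 0.02  0.21 -0.28  1.08 -0.    0.21] F [-0.3 -0.2 -2.7] w 0.04152831533991196 63.45992403130026
```

View pics/s7.png

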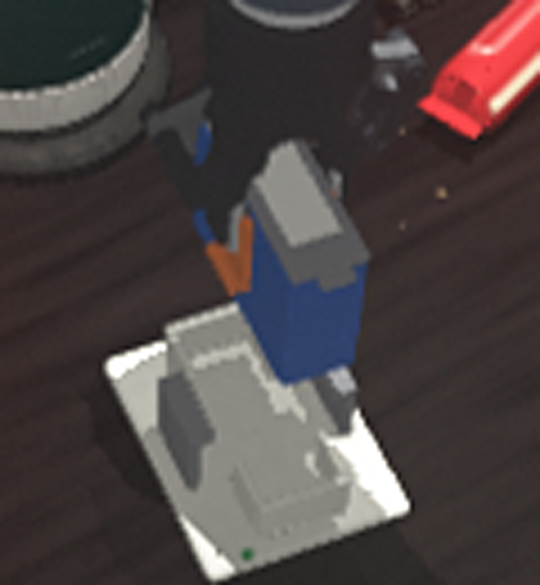

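The cassette hangs free above the empty dock, upright and with the lid shut. The wrist carries 2.7 N, about its weight, so I hand in.

```bash
python3 -c "
from workcell import sign_off
print(sign_off())"
```

```text
the job is handed in; nothing more can be done
None
```

I shut the lid, lifted the cassette about 12 cm straight out by its pinched catches, and handed it in hanging still, upright and clear of the dock; the hand-in gave no verdict, and the gripper read 41.5 mm open, not the expected 50, so I judged the catches pressed only because the hooks let go.

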